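Close up the row and pack the missing media bottle

TASK

One of the two bottle trays is full; in the other the three things have slid apart and a bottle is missing. Without lifting any of the three, push them together towards one end of their tray until there is room at the other end, then set the pink green-capped bottle from the bench down into that space (do not drop it in) so that all four stand upright on the tray floor. Knock nothing over, and leave the full tray and everything else on the bench where it is.

Things in the scene. Friction and masses are not known exactly. Their poses are not given: they have to be found in the camera images.
- tray: the tray with gaps, fixed to the bench left or right of the middle: open, aluminium, 74 (x) x 246 (y) x 22 mm; walls and floor 4 mm, so inside 66 x 238 x 18 mm deep. Origin at the centre of its underside, y along it, z up; inner floor at z = 4 mm. Three loose things stand in one row along y in any order, gaps 4 to 40 mm. They and the pink bottle need 224 of the 238 mm.
- amber_jar: loose round jar in the tray with gaps, 54 mm diameter, 70 mm high, amber with a paper label and a black lid (the lid 50 mm wide, from 50 mm up), about 0.2 kg. Origin at the centre of its underside, z up.
- tip_box: loose blue pipette-tip box in the tray with gaps, 58 mm (its x) x 60 mm (its y) x 62 mm high with a white band, 0.16 kg, its sides about parallel to the tray's. Origin at the centre of its underside, z up.
- white_bottle: loose round white bottle with a yellow band and a blue cap, in the tray with gaps, 50 mm diameter up to 58 mm, then a shoulder, cap 32 mm wide, 85 mm high in all, about 0.15 kg. Origin at the centre of its underside, z up.
- media_bottle: the spare: a pink square bottle with a green round cap, standing loose on the bench beyond the trays. Body 60 x 60 mm and 68 mm high, its sides along its own x and y; cap 38 mm wide from 72 to 92 mm up; about 0.26 kg. Origin at the centre of its underside, z up. Any quarter turn of it fits the tray.
- full_tray: the full tray: a like tray (74 x 246 x 22 mm) already packed with four such things, up to 96 mm high, to be left alone; tray and contents are one piece of 1.6 kg. Origin at the centre of its underside, y along the tray.
- big_jar: bystander: round green glass jar with a white lid, 72 mm diameter, 82 mm high, beyond the trays like the spare. Nothing holds it down; to be left alone. Origin at the centre of its underside, z up.
- dish_stack: bystander: stack of four clear dishes, one piece, 90 mm diameter, 60 mm high, at the left side. Nothing holds it down; to be left alone. Origin at the centre of its underside, z up.
- timer: bystander: white bench timer with orange buttons, 50 x 70 x 22 mm, at the right side. Nothing holds it down; to be left alone. Origin at the centre of its underside, z up.

How it is judged:
On the way, in this order (a step that is already met when the one before it is completed fails the run):
1. the three things are pushed together towards one end of their tray, leaving at least 62 mm free at the other end, all still standing on the tray floor (x of amber_jar in the frame of tray between -0.012 and 0.012 m and y of amber_jar in the frame of tray between -0.095 and 0.095 m and z of amber_jar in the frame of tray between 0 and 0.0075 m and angle between each of amber_jar, tip_box, white_bottle's own z axis and vertical below 0.08 rad and x of tip_box in the frame of tray between -0.012 and 0.012 m and y of tip_box in the frame of tray between -0.092 and 0.092 m and z of tip_box in the frame of tray between 0 and 0.0075 m and x of white_bottle in the frame of tray between -0.012 and 0.012 m and y of white_bottle in the frame of tray between -0.097 and 0.097 m and z of white_bottle in the frame of tray between 0 and 0.0075 m and ((y of amber_jar in the frame of tray above -0.03 m and y of tip_box in the frame of tray above -0.027 m and y of white_bottle in the frame of tray above -0.032 m) or (y of amber_jar in the frame of tray below 0.03 m and y of tip_box in the frame of tray below 0.027 m and y of white_bottle in the frame of tray below 0.032 m))), for 0.2 s.
2. the pink bottle is set down in the tray: still in contact with the fingers when within 10 mm of the tray floor (x of media_bottle in the frame of tray between -0.01 and 0.01 m and y of media_bottle in the frame of tray between -0.092 and 0.092 m and z of media_bottle in the frame of tray below 0.014 m and contact force between the fingers and media_bottle above 0.5 N), for 0.05 s.
At the end, for the whole second after the job is handed in: The amber jar, tip box, white bottle and pink bottle all stand inside the tray that had gaps, on its floor (within 3.5 mm) and upright (within 4.5 degrees), at rest and released (x of amber_jar in the frame of tray between -0.012 and 0.012 m and y of amber_jar in the frame of tray between -0.095 and 0.095 m and z of amber_jar in the frame of tray between 0 and 0.0075 m and angle between each of amber_jar, tip_box, white_bottle, media_bottle's own z axis and vertical below 0.08 rad and x of tip_box in the frame of tray between -0.012 and 0.012 m and y of tip_box in the frame of tray between -0.092 and 0.092 m and z of tip_box in the frame of tray between 0 and 0.0075 m and x of white_bottle in the frame of tray between -0.012 and 0.012 m and y of white_bottle in the frame of tray between -0.097 and 0.097 m and z of white_bottle in the frame of tray between 0 and 0.0075 m and x of media_bottle in the frame of tray between -0.008 and 0.008 m and y of media_bottle in the frame of tray between -0.092 and 0.092 m and z of media_bottle in the frame of tray between 0 and 0.0075 m and linear speed of each of amber_jar, tip_box, white_bottle, media_bottle below 0.02 m/s); the robot touches nothing.
It fails at once if a thing of the gappy tray's row is lifted clear (more than 15 mm off the tray floor) (z of any of amber_jar, tip_box, white_bottle in the frame of tray above 0.019 m).
It fails at once if a thing of the row or the pink bottle is tipped over (more than 30 degrees) (angle between any of amber_jar, tip_box, white_bottle, media_bottle's own z axis and vertical above 0.52 rad).
It fails at once if the full tray is moved more than 20 mm (distance of full_tray from where it was at the start of the episode above 0.02 m).
It fails at once if another loose thing on the bench is moved more than 30 mm (distance of any of big_jar, dish_stack, timer from where it was at the start of the episode above 0.03 m).
It also fails if it takes over 53 s, if anything falls off the work surface, if the arm or the gripper's body presses on something with over 40 N, if the wrist force passes 120 N, or if a joint passes its speed limit or range.

ROBOT

A 6-joint arm with a two-finger parallel gripper is mounted at the origin on the work surface. World frame = base frame: x ahead of the robot, y to its left, z up, the work surface at z = 0. Lengths are in m, angles in rad, forces in N, time in s.
With the tool pointing down it reaches from about 0.3 to 0.95 m from the base axis. Payload 3.1 kg.
Tool frame: the origin (TCP) lies at the very end of the fingers, on their centre line; the grasp point (between the pads) lies 19 mm behind it; z points along the fingers, y is the line along which they close (so a half turn about z gives the same grasp; the last joint's range is limited). The gripper opens to 85 mm and grips with 20 to 120 N. Pads are 22 mm wide; open, the fingers measure 114 mm over their backs; the gripper's body (76 mm by 85 mm) begins 54 mm behind the grasp point. The pads swing forward as they close: fully open they stand 13 mm farther back than shut.
Start: joints at [1.135, 0.308, 1.634, -0, 1.2, -0.07], TCP at [0.224, 0.584, 0.231] pointing down, gripper open.
Joint ranges: [-3.06, 3.06], [-0.79, 1.96], [0.05, 2.63], [-1.19, 4.34], [0.05, 2.64], [-2.94, 2.94]. Speed limits (rad/s): [2.79, 2.79, 3.14, 3.14, 3.14, 3.14].

INTERFACE

Orientations are given as a unit quaternion [w, x, y, z].
In Python, from station import ctrl gives the robot as it stands.
- The arm moves only by the tool step_arm, never from a script. Its argument "deltas" is a list of rows, each an object with "delta_pos": the shift along the tool's x, y, z as a fraction of full scale, a list of three; "delta_rot": the turn, a rotation vector about the tool's x, y, z as a fraction of full scale, a list of three; "jaw": the opening, from -1 (shut) to 1 (fully open). In form: [{"delta_pos": [x, y, z], "delta_rot": [ax, ay, az], "jaw": jaw}, ...]. A call has 1 to 12 rows; each row shifts and turns the commanded pose from where the row before left it, along the tool's axes as they then stand; what a row does not reach is not made up. Full scale, the value 1, is 2 cm for a shift and 2 rad for a turn. A row lasts 1/8 s, in which the tool goes at most 62.5 mm and 10.7 degrees, less where a joint would pass 70% of its speed; a pose out of reach is approached as far as the arm can. A call with a number of a shift or a turn outside -1 to 1 is refused whole. A call with a gripper value outside its range is refused whole. The fingers move at their own pace and stop on an object; "newtons" is the grip in N (left out, the last holds). Time passes only in rows, so rows that do not move let the fingers close. It gives the time, the measured TCP pose, the force, the opening and the grip force at its end, in the units of the state.
- ctrl.read_state(): the state, without advancing time (a new reading comes with each control period).
- ctrl.snapshot(name): name is "scene" or "top"; returns a dict with "frame" (420x560x3 uint8, red, green, blue), "fx", "fy", "cx", "cy" (pixels), "distortion" ([k1, k2, p1, p2, k3] as OpenCV has them; the pictures are not rectified), "world_from_camera" (4x4, takes a point from camera to world coordinates). Camera axes: x right, y down, z forward; pixel columns grow to the right and rows downward; lengths in m; the calibration is good to about 2 mm. A picture is of the moment at which its call begins. There is no depth.
- ctrl.job_done(): hands the job in; it is judged then, once.
The state is a dict: "time": time; "qpos": joint angles; "joint_velocities": joint speeds; "joint_torque": joint torques, N m; "eef_pos": TCP position; "tool_rot": TCP orientation; "contact_force": force on the tool from outside, world axes, zero at the start; "ft_torque": the same for the moment, N m; "width": finger opening in m; "grasp_force": force on a finger pad.
Only numpy, scipy, OpenCV 4.12 (cv2) and the standard library are available. Lean on these libraries where they do the work, as an engineer would, in place of code of your own. Each camera call takes 0.05 s, during which the arm holds its last target. There are 200 camera calls.

## Working session

There is one attempt and no reset: what is moved stays moved. The work goes in short steps, Python scripts to look and compute and a tool call to move; the robot and the scene stay as the last step left them, time stands still between calls to the robot, and variables do not carry over. Pictures are saved under pics/ and viewed, at most 10 in all, crops included, and the job is handed in when it is done.

Besides the shell and the picture viewer there is one more tool, called after "Emit:" in YAML: its name, and indented under it one key for each argument. step_arm: Moves the arm, as the interface text tells. Its arguments: {"type":"object","properties":{"deltas":{"type":"array","items":{"type":"object","properties":{"delta_pos":{"type":"array","items":{"type":"number"}},"delta_rot":{"type":"array","items":{"type":"number"}},"jaw":{"type":"number"}}}},"newtons":{"type":"number"}},"required":["deltas"]}

```bash
mkdir -p pics; cat > h.py <<'E'
import numpy as np, cv2
from station import ctrl
def snap(n,name=None):
    s=ctrl.snapshot(n)
    if name: cv2.imwrite('pics/'+name+'.png',s['frame'][:,:,::-1])
    return s
def K(s): return np.array([[s['fx'],0,s['cx']],[0,s['fy'],s['cy']],[0,0,1.]])
def ray(s,px,z):
    p=cv2.undistortPoints(np.array(px,float).reshape(-1,1,2),K(s),np.array(s['distortion'],float)).reshape(-1,2)
    T=np.array(s['world_from_camera']); d=np.c_[p,np.ones(len(p))]@T[:3,:3].T; o=T[:3,3]
    return o+d*((z-o[2])/d[:,2])[:,None]
def proj(s,P):
    T=np.linalg.inv(np.array(s['world_from_camera']))
    return cv2.projectPoints(np.array(P,float).reshape(-1,1,3),cv2.Rodrigues(T[:3,:3])[0],T[:3,3],K(s),np.array(s['distortion'],float))[0].reshape(-1,2)
E
python3 - <<'E'
from h import *
for n in('top','scene'):
    s=snap(n,n+'1'); print(n,np.round(s['world_from_camera'],3).tolist(),s['fx'])
st=ctrl.read_state();print(st['time'],st['eef_pos'],st['tool_rot'],st['width'])
E
```

```text
top [[0.145, -0.968, 0.204, 0.306], [-0.989, -0.142, 0.029, -0.019], [0.0, -0.206, -0.979, 1.245], [0.0, 0.0, 0.0, 1.0]] 424.10931403691967
scene [[0.073, 0.83, -0.553, 1.237], [0.997, -0.062, 0.039, -0.046], [-0.002, -0.554, -0.832, 1.069], [0.0, 0.0, 0.0, 1.0]] 453.49236537156185
0.1 [0.22327428 0.58294037 0.23015318] [-2.69901552e-04  1.81893903e-01  9.83317572e-01 -1.04283853e-03] 0.0857885270067183
```

View pics/top1.png

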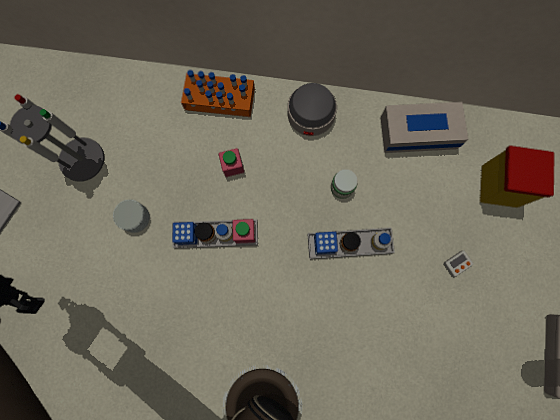

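View pics/scene1.png

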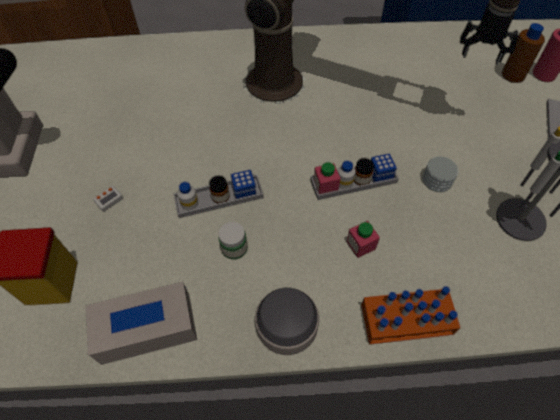

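The trays lie at top (310–393, 230–257), which has gaps, and (173–257, 220–247), which is full. The spare is at top (231,162) and the big jar at (344,183). The row is box (326,242), jar (351,241), white bottle (382,239).

```bash
cat > m.py <<'E'
from h import *
def cent(s,lo,hi,roi,pick='big'):
    x0,y0,x1,y1=roi; h=cv2.cvtColor(s['frame'],cv2.COLOR_RGB2HSV)[y0:y1,x0:x1]
    m=cv2.inRange(h,lo,hi); n,l,st,c=cv2.connectedComponentsWithStats(m)
    i=1+np.argmax(st[1:,4]); pts=np.argwhere(l==i)[:,::-1]+[x0,y0]
    return c[i]+[x0,y0],pts
E
python3 - <<'E'
from m import *
T=snap('top');S=snap('scene')
G=((45,80,30),(85,255,255));B=((100,110,50),(125,255,255));P=((160,80,60),(179,255,255))
R={'top':dict(pink=(210,140,255,185),tray=(300,220,405,265)),'scene':dict(pink=(335,210,395,265),tray=(165,160,275,220))}
for n,s in(('top',T),('scene',S)):
    r=R[n]
    c,p=cent(s,*G,r['pink']);print(n,'pinkcap',c.round(1),ray(s,c,.092 if n=='top' else .088)[0].round(4),len(p))
    c,p=cent(s,*P,r['pink']);q=cv2.minAreaRect(p.astype(np.float32));print(' body',q)
    w=ray(s,p,.068)[:,:2];q=cv2.minAreaRect((w*1000).astype(np.float32));print(' body world',q)
    x0,y0,x1,y1=r['tray'];h=cv2.cvtColor(s['frame'],cv2.COLOR_RGB2HSV)[y0:y1,x0:x1]
    m=cv2.inRange(h,*B);k,l,st,cc=cv2.connectedComponentsWithStats(m)
    for i in range(1,k):
        if st[i,4]>15: print(' blue',(cc[i]+[x0,y0]).round(1),st[i,4],ray(s,cc[i]+[x0,y0],.066)[0].round(4),ray(s,cc[i]+[x0,y0],.089)[0].round(4))
    m=cv2.inRange(h,(0,0,0),(179,255,45));k,l,st,cc=cv2.connectedComponentsWithStats(m)
    for i in range(1,k):
        if st[i,4]>30: print(' black',(cc[i]+[x0,y0]).round(1),st[i,4],ray(s,cc[i]+[x0,y0],.074)[0].round(4))
a=cv2.resize(T['frame'][222:266,300:404],None,fx=7.5,fy=6.5,interpolation=cv2.INTER_CUBIC)
b=cv2.resize(S['frame'][165:220,165:275],(780,290),interpolation=cv2.INTER_CUBIC)
cv2.imwrite('pics/crop1.png',np.vstack([a,b])[:,:,::-1]) if a.shape[1]==b.shape[1] else print(a.shape)
E
```

```text
top pinkcap [228.8 156.9] [0.6647 0.1933 0.092 ] 128
 body ((229.97059631347656, 159.38235473632812), (19.16031265258789, 20.130455017089844), 75.96376037597656)
 body world ((665.41845703125, 193.14492797851562), (58.58012771606445, 58.445030212402344), 23.089807510375977)
 blue [326. 242.] 305 [ 0.4669 -0.1132  0.066 ] [ 0.4638 -0.1114  0.089 ]
 blue [384.4 238.1] 99 [ 0.5014 -0.274   0.066 ] [ 0.4975 -0.269   0.089 ]
 black [350.2 241. ] 287 [ 0.4782 -0.1787  0.074 ]
scene pinkcap [365.  229.3] [0.6686 0.1943 0.088 ] 173
 body ((365.0616760253906, 238.1643829345703), (29.14324951171875, 25.749055862426758), 69.44395446777344)
 body world ((685.1261596679688, 195.34242248535156), (84.39749908447266, 68.19499969482422), 9.73225212097168)
 blue [243.2 184.9] 319 [ 0.4903 -0.1103  0.066 ] [ 0.5074 -0.1088  0.089 ]
 blue [184.5 187.3] 87 [ 0.486  -0.2717  0.066 ] [ 0.5033 -0.2666  0.089 ]
 black [217.9 184.8] 264 [ 0.4906 -0.1788  0.074 ]
```

View pics/crop1.png

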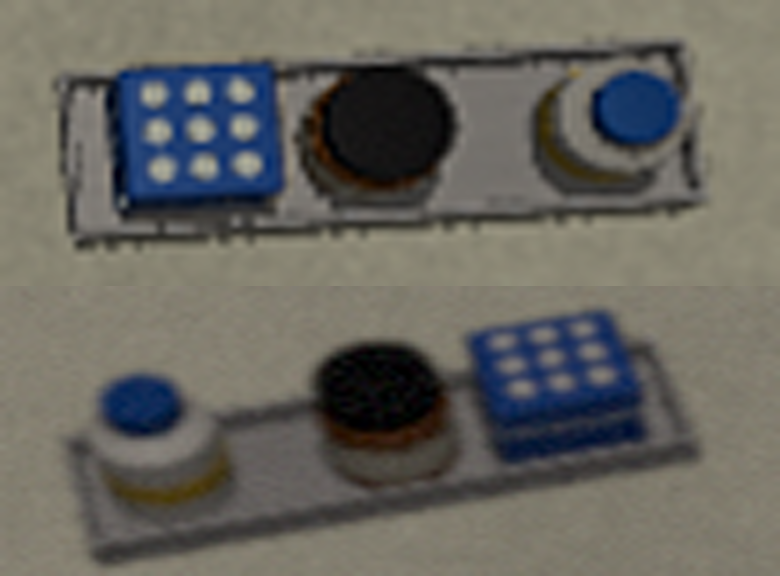

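The crop shows the tray rim corners in the top view at about (307.7,234), (391.1,228.5), (394,252.8) and (310,259.7). The box has a gap to the +y end, and the biggest gap is between jar and bottle.

```bash
python3 - <<'E'
from m import *
T=snap('top');S=snap('scene')
print('rim top z.022',ray(T,[(307.7,234),(391.1,228.5),(394,252.8),(310,259.7)],.022).round(4).tolist(),'z0 near',ray(T,[(394,252.8),(310,259.7)],0).round(4).tolist())
print('scene far rim .022',ray(S,[(174.9,194.2),(256.7,176.2)],.022).round(4).tolist(),'near z0',ray(S,[(263,196.1),(179.1,217)],0).round(4).tolist())
# box top corners (top crop: (118,68),(272,65),(283,190),(125,200))
c=np.array([(118,68),(272,65),(283,190),(125,200)])/[7.5,6.5]+[300,222]
print('box',ray(T,c,.066).round(4).tolist())
h=cv2.resize(T['frame'][140:185,205:255],None,fx=8,fy=8,interpolation=cv2.INTER_CUBIC)
g=cv2.resize(S['frame'][215:260,340:390],None,fx=8,fy=8,interpolation=cv2.INTER_CUBIC)
cv2.imwrite('pics/crop2.png',np.hstack([h,g])[:,:,::-1])
tool=cv2.Rodrigues
from scipy.spatial.transform import Rotation as R
st=ctrl.read_state();q=st['tool_rot'];print(R.from_quat([q[1],q[2],q[3],q[0]]).as_matrix().round(3).tolist(),st['eef_pos'])
E
```

```text
rim top z.022 [[0.4884, -0.0611, 0.022], [0.5395, -0.3001, 0.022], [0.47, -0.3152, 0.022], [0.4155, -0.0776, 0.022]] z0 near [[0.473, -0.3205, 0.0], [0.4175, -0.0786, 0.0]]
scene far rim .022 [[0.4755, -0.3078, 0.022], [0.429, -0.0733, 0.022]] near z0 [[0.4854, -0.0585, 0.0], [0.5392, -0.2965, 0.0]]
box [[0.4893, -0.0813, 0.066], [0.499, -0.1382, 0.066], [0.446, -0.1487, 0.066], [0.4333, -0.0913, 0.066]]
[[-0.934, 0.358, -0.0], [0.358, 0.934, -0.001], [0.0, -0.001, -1.0]] [0.22345527 0.58338186 0.23080725]
```

View pics/crop2.png

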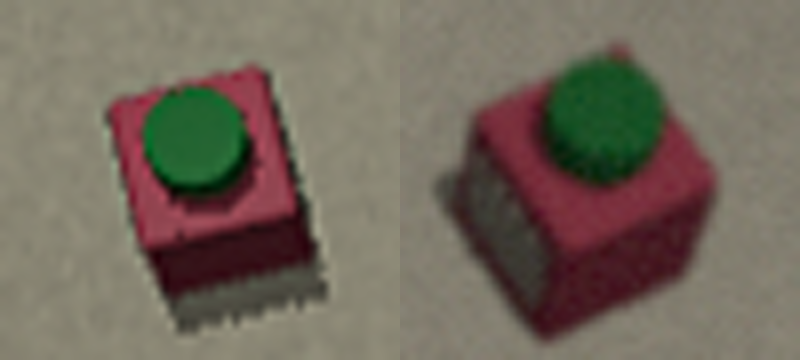

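The tray centre is about (0.480, -0.186) at yaw 12.2°. The pink bottle is at about (0.666, 0.1935) with its faces at about 24°. I turn the tool so its x lies along tray +y, then go to the +y end of the tray and push above the rim.

Emit:
step_arm:
  deltas:
    - {"delta_pos":[0,0,0],"delta_rot":[0,0,0.083],"jaw":-1}
    - {"delta_pos":[0,0,0],"delta_rot":[0,0,0.083],"jaw":-1}
    - {"delta_pos":[0,0,0],"delta_rot":[0,0,0.083],"jaw":-1}
    - {"delta_pos":[0,0,0],"delta_rot":[0,0,0.083],"jaw":-1}
    - {"delta_pos":[0,0,0],"delta_rot":[0,0,0.083],"jaw":-1}
    - {"delta_pos":[0,0,0],"delta_rot":[0,0,0.083],"jaw":-1}
    - {"delta_pos":[-1,0.134,0],"delta_rot":[0,0,0],"jaw":-1}
    - {"delta_pos":[-1,0.134,0],"delta_rot":[0,0,0],"jaw":-1}
    - {"delta_pos":[-1,0.134,0],"delta_rot":[0,0,0],"jaw":-1}
    - {"delta_pos":[-1,0.134,0],"delta_rot":[0,0,0],"jaw":-1}
    - {"delta_pos":[-1,0.134,0],"delta_rot":[0,0,0],"jaw":-1}
    - {"delta_pos":[-1,0.134,0],"delta_rot":[0,0,0],"jaw":-1}

```text
time: 1.8
eef_pos: [0.2647, 0.4682, 0.2314]
tool_rot: [0.0, 0.63, 0.777, 0.0]
contact_force: [0.3, 0.5, 0.1]
width: -0.0002
grasp_force: 0.0
```

Emit:
step_arm:
  deltas:
    - {"delta_pos":[-1,0.134,0],"delta_rot":[0,0,0],"jaw":-1}
    - {"delta_pos":[-1,0.134,0],"delta_rot":[0,0,0],"jaw":-1}
    - {"delta_pos":[-1,0.134,0],"delta_rot":[0,0,0],"jaw":-1}
    - {"delta_pos":[-1,0.134,0],"delta_rot":[0,0,0],"jaw":-1}
    - {"delta_pos":[-1,0.134,0],"delta_rot":[0,0,0],"jaw":-1}
    - {"delta_pos":[-1,0.134,0],"delta_rot":[0,0,0],"jaw":-1}
    - {"delta_pos":[-1,0.134,0],"delta_rot":[0,0,0],"jaw":-1}
    - {"delta_pos":[-1,0.134,0],"delta_rot":[0,0,0],"jaw":-1}
    - {"delta_pos":[-1,0.134,0],"delta_rot":[0,0,0],"jaw":-1}
    - {"delta_pos":[-1,0.134,0],"delta_rot":[0,0,0],"jaw":-1}
    - {"delta_pos":[-1,0.134,0],"delta_rot":[0,0,0],"jaw":-1}
    - {"delta_pos":[-1,0.134,0],"delta_rot":[0,0,0],"jaw":-1}

```text
time: 3.3
eef_pos: [0.3457, 0.2403, 0.2313]
tool_rot: [0.0, 0.63, 0.777, 0.0]
contact_force: [0.3, 0.3, 0.2]
width: -0.0002
grasp_force: 0.0
```

Emit:
step_arm:
  deltas:
    - {"delta_pos":[-1,0.134,0],"delta_rot":[0,0,0],"jaw":-1}
    - {"delta_pos":[-1,0.134,0],"delta_rot":[0,0,0],"jaw":-1}
    - {"delta_pos":[-1,0.134,0],"delta_rot":[0,0,0],"jaw":-1}
    - {"delta_pos":[-1,0.134,0],"delta_rot":[0,0,0],"jaw":-1}
    - {"delta_pos":[-1,0.134,0],"delta_rot":[0,0,0],"jaw":-1}
    - {"delta_pos":[-1,0.134,0],"delta_rot":[0,0,0],"jaw":-1}
    - {"delta_pos":[-1,0.134,0],"delta_rot":[0,0,0],"jaw":-1}
    - {"delta_pos":[-1,0.134,0],"delta_rot":[0,0,0],"jaw":-1}
    - {"delta_pos":[-1,0.134,0],"delta_rot":[0,0,0],"jaw":-1}
    - {"delta_pos":[-1,0.134,0],"delta_rot":[0,0,0],"jaw":-1}
    - {"delta_pos":[-1,0.134,0],"delta_rot":[0,0,0],"jaw":-1}
    - {"delta_pos":[-1,0.134,0],"delta_rot":[0,0,0],"jaw":-1}

```text
time: 4.8
eef_pos: [0.4266, 0.0122, 0.2313]
tool_rot: [0.0, 0.63, 0.777, 0.0]
contact_force: [0.5, 0.7, 0.1]
width: 0.0
grasp_force: 0.0
```

Emit:
step_arm:
  deltas:
    - {"delta_pos":[-0.9,0.2,0.5],"delta_rot":[0,0,0],"jaw":-1}
    - {"delta_pos":[-0.9,0.2,0.5],"delta_rot":[0,0,0],"jaw":-1}
    - {"delta_pos":[-0.9,0.2,1],"delta_rot":[0,0,0],"jaw":-1}
    - {"delta_pos":[0,0,1],"delta_rot":[0,0,0],"jaw":-1}
    - {"delta_pos":[0,0,1],"delta_rot":[0,0,0],"jaw":-1}
    - {"delta_pos":[0,0,1],"delta_rot":[0,0,0],"jaw":-1}
    - {"delta_pos":[0,0,1],"delta_rot":[0,0,0],"jaw":-1}
    - {"delta_pos":[0,0,1],"delta_rot":[0,0,0],"jaw":-1}
    - {"delta_pos":[0,0,1],"delta_rot":[0,0,0],"jaw":-1}
    - {"delta_pos":[0,0,1],"delta_rot":[0,0,0],"jaw":-1}
    - {"delta_pos":[0,0,1],"delta_rot":[0,0,0],"jaw":-1}
    - {"delta_pos":[0,0,0.1],"delta_rot":[0,0,0],"jaw":-1}

```text
time: 6.3
eef_pos: [0.4476, -0.0369, 0.0272]
tool_rot: [-0.002, 0.629, 0.777, -0.001]
contact_force: [-0.9, -0.5, 0.4]
width: 0.0002
grasp_force: 0.0
```

Emit:
step_arm:
  deltas:
    - {"delta_pos":[-0.5,0,0],"delta_rot":[0,0,0],"jaw":-1}
    - {"delta_pos":[-0.5,0,0],"delta_rot":[0,0,0],"jaw":-1}
    - {"delta_pos":[-0.4,0,0],"delta_rot":[0,0,0],"jaw":-1}
    - {"delta_pos":[-0.4,0,0],"delta_rot":[0,0,0],"jaw":-1}
    - {"delta_pos":[-0.2,0,0],"delta_rot":[0,0,0],"jaw":-1}
    - {"delta_pos":[-0.2,0,0],"delta_rot":[0,0,0],"jaw":-1}
    - {"delta_pos":[-0.2,0,0],"delta_rot":[0,0,0],"jaw":-1}

```text
time: 7.18
eef_pos: [0.4595, -0.0838, 0.0293]
tool_rot: [-0.0, 0.629, 0.777, 0.0]
contact_force: [-1.3, 1.7, 1.7]
width: 0.0003
grasp_force: 0.9
```

Emit:
step_arm:
  deltas:
    - {"delta_pos":[-0.2,0,0],"delta_rot":[0,0,0],"jaw":-1}
    - {"delta_pos":[-0.2,0,0],"delta_rot":[0,0,0],"jaw":-1}
    - {"delta_pos":[-0.2,0,0],"delta_rot":[0,0,0],"jaw":-1}
    - {"delta_pos":[-0.2,0,0],"delta_rot":[0,0,0],"jaw":-1}
    - {"delta_pos":[-0.2,0,0],"delta_rot":[0,0,0],"jaw":-1}
    - {"delta_pos":[-0.2,0,0],"delta_rot":[0,0,0],"jaw":-1}
    - {"delta_pos":[-0.2,0,0],"delta_rot":[0,0,0],"jaw":-1}
    - {"delta_pos":[-0.2,0,0],"delta_rot":[0,0,0],"jaw":-1}
    - {"delta_pos":[-0.2,0,0],"delta_rot":[0,0,0],"jaw":-1}

```text
time: 8.3
eef_pos: [0.4671, -0.1194, 0.0292]
tool_rot: [-0.0, 0.63, 0.777, -0.0]
contact_force: [-0.6, 3.6, 1.7]
width: 0.0001
grasp_force: 1.7
```

```bash
python3 - <<'E'
from h import *
T=snap('top');S=snap('scene')
a=cv2.resize(T['frame'][215:265,300:404],(780,300),interpolation=cv2.INTER_CUBIC)
b=cv2.resize(S['frame'][150:220,165:275],(780,300),interpolation=cv2.INTER_CUBIC)
cv2.imwrite('pics/crop3.png',np.vstack([a,b])[:,:,::-1])
E
```

```text
(no output)
```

View pics/crop3.png

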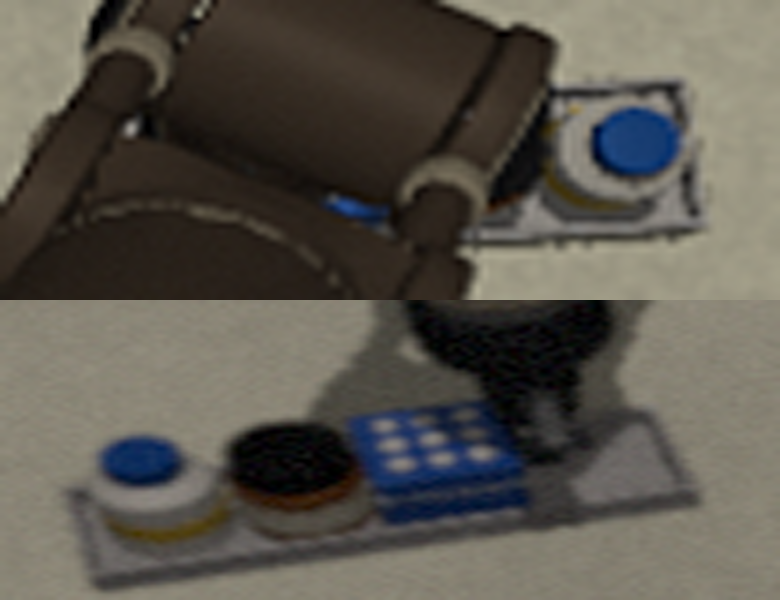

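Box and jar move together upright, and the jar is now nearly against the bottle at crop x≈230. I keep pushing in small steps and watch the force.

Emit:
step_arm:
  deltas:
    - {"delta_pos":[-0.15,0,0],"delta_rot":[0,0,0],"jaw":-1}
    - {"delta_pos":[-0.15,0,0],"delta_rot":[0,0,0],"jaw":-1}
    - {"delta_pos":[-0.15,0,0],"delta_rot":[0,0,0],"jaw":-1}

```text
time: 8.78
eef_pos: [0.4688, -0.1278, 0.0292]
tool_rot: [-0.0, 0.629, 0.777, 0.0]
contact_force: [-0.5, 4.0, 3.2]
width: -0.0001
grasp_force: 2.2
```

Emit:
step_arm:
  deltas:
    - {"delta_pos":[-0.1,0,0],"delta_rot":[0,0,0],"jaw":-1}
    - {"delta_pos":[-0.1,0,0],"delta_rot":[0,0,0],"jaw":-1}

```text
time: 9.02
eef_pos: [0.4697, -0.1319, 0.0292]
tool_rot: [-0.0, 0.63, 0.777, -0.0]
contact_force: [-0.4, 4.3, 2.0]
width: 0.0001
grasp_force: 2.3
```

Emit:
step_arm:
  deltas:
    - {"delta_pos":[-0.1,0,0],"delta_rot":[0,0,0],"jaw":-1}
    - {"delta_pos":[-0.1,0,0],"delta_rot":[0,0,0],"jaw":-1}

```text
time: 9.28
eef_pos: [0.4693, -0.1325, 0.0293]
tool_rot: [-0.003, 0.631, 0.776, 0.001]
contact_force: [-2.4, 19.5, 10.5]
width: 0.0002
grasp_force: 10.0
```

Emit:
step_arm:
  deltas:
    - {"delta_pos":[-0.1,0,0],"delta_rot":[0,0,0],"jaw":-1}
    - {"delta_pos":[0,0,0],"delta_rot":[0,0,0],"jaw":-1}

```text
time: 9.52
eef_pos: [0.469, -0.1326, 0.0293]
tool_rot: [-0.005, 0.631, 0.776, 0.002]
contact_force: [-1.9, 22.0, 11.8]
width: -0.0002
grasp_force: 11.0
```

The row has bottomed at the wall (about 20 N). I back off, rise and travel to the pink bottle, turning to about 24°.

Emit:
step_arm:
  deltas:
    - {"delta_pos":[0.5,0,0],"delta_rot":[0,0,0],"jaw":-1}
    - {"delta_pos":[0.5,0,0],"delta_rot":[0,0,0],"jaw":-1}
    - {"delta_pos":[0,0,-1],"delta_rot":[0,0,0],"jaw":-1}
    - {"delta_pos":[0,0,-1],"delta_rot":[0,0,0],"jaw":-1}
    - {"delta_pos":[0,0,-1],"delta_rot":[0,0,0],"jaw":-1}
    - {"delta_pos":[0,0,-1],"delta_rot":[0,0,0],"jaw":-1}
    - {"delta_pos":[0,0,-1],"delta_rot":[0,0,0],"jaw":-1}
    - {"delta_pos":[0,0,-1],"delta_rot":[0,0,0],"jaw":1}
    - {"delta_pos":[0,0,-1],"delta_rot":[0,0,0],"jaw":1}
    - {"delta_pos":[0,0,-1],"delta_rot":[0,0,0],"jaw":1}
    - {"delta_pos":[1,1,0],"delta_rot":[0,0,0],"jaw":1}
    - {"delta_pos":[1,1,0],"delta_rot":[0,0,0],"jaw":1}

```text
time: 11.02
eef_pos: [0.4986, -0.0713, 0.1899]
tool_rot: [0.001, 0.63, 0.777, -0.0]
contact_force: [0.8, -0.2, 0.4]
width: 0.0853
grasp_force: 0.0
```

Emit:
step_arm:
  deltas:
    - {"delta_pos":[1,1,0],"delta_rot":[0,0,0],"jaw":1}
    - {"delta_pos":[1,1,0],"delta_rot":[0,0,0],"jaw":1}
    - {"delta_pos":[1,1,0],"delta_rot":[0,0,0],"jaw":1}
    - {"delta_pos":[1,1,0],"delta_rot":[0,0,0],"jaw":1}
    - {"delta_pos":[1,1,0],"delta_rot":[0,0,0],"jaw":1}
    - {"delta_pos":[1,1,0],"delta_rot":[0,0,0],"jaw":1}
    - {"delta_pos":[1,1,0],"delta_rot":[0,0,0],"jaw":1}
    - {"delta_pos":[1,1,0],"delta_rot":[0,0,0],"jaw":1}
    - {"delta_pos":[1,1,0],"delta_rot":[0,0,0],"jaw":1}
    - {"delta_pos":[1,1,0],"delta_rot":[0,0,-0.053],"jaw":1}
    - {"delta_pos":[0,0,0],"delta_rot":[0,0,-0.053],"jaw":1}
    - {"delta_pos":[0,0,0],"delta_rot":[0,0,0],"jaw":1}

```text
time: 12.52
eef_pos: [0.6522, 0.1662, 0.1888]
tool_rot: [0.0, 0.544, 0.839, -0.0]
contact_force: [0.4, -0.1, -0.4]
width: 0.0851
grasp_force: 0.0
```

```bash
cat > go.py <<'E'
from h import *
from scipy.spatial.transform import Rotation as R
def rel(t):
    st=ctrl.read_state();q=st['tool_rot'];M=R.from_quat([q[1],q[2],q[3],q[0]]).as_matrix()
    print('t',st['time'],'yaw_y',np.degrees(np.arctan2(M[1,1],M[0,1])).round(2),'fs',((np.array(t)-st['eef_pos'])@M/.02).round(2), 'tilt',M[:,2].round(3),'w',st['width'],st['grasp_force'])
E
python3 - <<'E'
from go import *; from m import *
rel([.666,.1935,.03])
C=np.array([.4803,-.1863,0]);v=np.array([.9774,.2116,0]);u=np.array([-.2116,.9774,0])
T=snap('top');S=snap('scene')
a=cv2.resize(T['frame'][215:265,300:404],(780,300),interpolation=cv2.INTER_CUBIC)
b=cv2.resize(S['frame'][150:270,300:404][:, :],(780,300*1),interpolation=cv2.INTER_CUBIC)
b=cv2.resize(S['frame'][150:270,165:445],(780,334),interpolation=cv2.INTER_CUBIC)[:300]
cv2.imwrite('pics/crop4.png',np.vstack([a,b])[:,:,::-1])
E
```

```text
t 12.525 yaw_y 24.06 fs [0.97 1.19 7.94] tilt [ 0.    -0.001 -1.   ] w 0.08514358400706558 0.0
```

View pics/crop4.png

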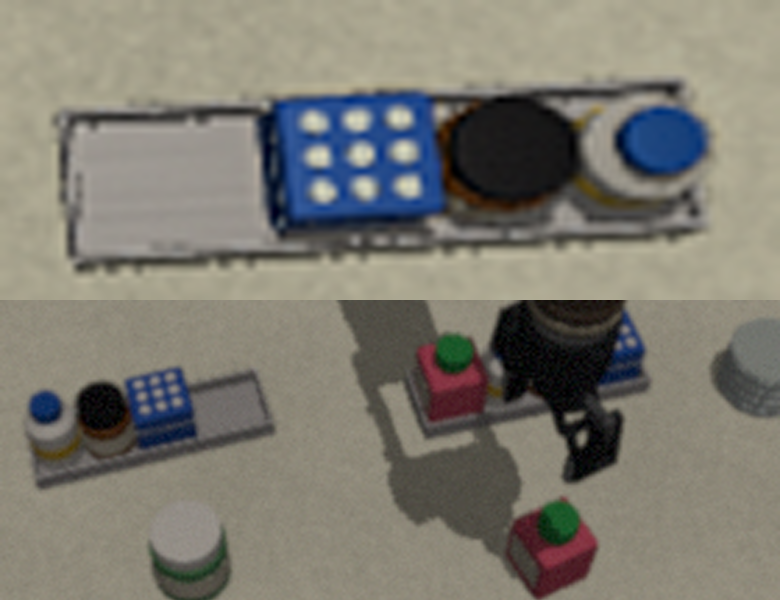

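The row is packed and upright, with the free end at top crop x≈70–265. I go over the bottle and descend.

Emit:
step_arm:
  deltas:
    - {"delta_pos":[0.49,0.6,0],"delta_rot":[0,0,0],"jaw":1}
    - {"delta_pos":[0.48,0.59,0],"delta_rot":[0,0,0],"jaw":1}
    - {"delta_pos":[0,0,0.94],"delta_rot":[0,0,0],"jaw":1}
    - {"delta_pos":[0,0,1],"delta_rot":[0,0,0],"jaw":1}
    - {"delta_pos":[0,0,1],"delta_rot":[0,0,0],"jaw":1}
    - {"delta_pos":[0,0,1],"delta_rot":[0,0,0],"jaw":1}
    - {"delta_pos":[0,0,0.6],"delta_rot":[0,0,0],"jaw":1}
    - {"delta_pos":[0,0,0.4],"delta_rot":[0,0,0],"jaw":1}

```text
time: 13.62
eef_pos: [0.6654, 0.1937, 0.0893]
tool_rot: [-0.0, 0.544, 0.839, -0.0]
contact_force: [0.4, -0.6, 0.3]
width: 0.0855
grasp_force: 0.0
```

Emit:
step_arm:
  deltas:
    - {"delta_pos":[0,0,0.6],"delta_rot":[0,0,0],"jaw":1}
    - {"delta_pos":[0,0,0.6],"delta_rot":[0,0,0],"jaw":1}
    - {"delta_pos":[0,0,0.6],"delta_rot":[0,0,0],"jaw":1}
    - {"delta_pos":[0,0,0.6],"delta_rot":[0,0,0],"jaw":1}
    - {"delta_pos":[0,0,0.6],"delta_rot":[0,0,0],"jaw":1}
    - {"delta_pos":[0,0,0],"delta_rot":[0,0,0],"jaw":1}
    - {"delta_pos":[0,0,0],"delta_rot":[0,0,0],"jaw":0.5}
    - {"delta_pos":[0,0,0],"delta_rot":[0,0,0],"jaw":0.3}
    - {"delta_pos":[0,0,0],"delta_rot":[0,0,0],"jaw":-0.5}
    - {"delta_pos":[0,0,0],"delta_rot":[0,0,0],"jaw":-0.5}
  newtons: 35

```text
time: 14.88
eef_pos: [0.6665, 0.194, 0.0314]
tool_rot: [0.001, 0.544, 0.839, 0.001]
contact_force: [1.0, 1.2, 1.0]
width: 0.0595
grasp_force: 39.8
```

```bash
python3 - <<'E'
from go import *
rel([.666,.1935,.03])
E
```

```text
t 14.875 yaw_y 24.13 fs [-0.01 -0.03  0.07] tilt [ 0.002  0.    -1.   ] w 0.05945920845083152 39.80014085769653
```

Emit:
step_arm:
  deltas:
    - {"delta_pos":[0,0,-0.5],"delta_rot":[0,0,0],"jaw":-0.5}
    - {"delta_pos":[0,0,-1],"delta_rot":[0,0,0],"jaw":-0.5}
    - {"delta_pos":[0,0,-1],"delta_rot":[0,0,0],"jaw":-0.5}
    - {"delta_pos":[0,0,-1],"delta_rot":[0,0,0],"jaw":-0.5}
    - {"delta_pos":[0,0,-1],"delta_rot":[0,0,0],"jaw":-0.5}
    - {"delta_pos":[0,0,-1],"delta_rot":[0,0,0],"jaw":-0.5}
    - {"delta_pos":[0,0,-1],"delta_rot":[0,0,0],"jaw":-0.5}
    - {"delta_pos":[0,0,-0.5],"delta_rot":[0,0,0],"jaw":-0.5}
    - {"delta_pos":[0,0,0],"delta_rot":[0,0,0.035],"jaw":-0.5}
    - {"delta_pos":[0,0,0],"delta_rot":[0,0,0.035],"jaw":-0.5}
    - {"delta_pos":[0,0,0],"delta_rot":[0,0,0.034],"jaw":-0.5}

```text
time: 16.25
eef_pos: [0.6652, 0.1937, 0.1701]
tool_rot: [-0.0, 0.629, 0.778, -0.0]
contact_force: [0.1, -0.0, -3.1]
width: 0.0595
grasp_force: 39.3
```

Emit:
step_arm:
  deltas:
    - {"delta_pos":[-0.5,-0.5,0],"delta_rot":[0,0,0],"jaw":-0.5}
    - {"delta_pos":[-0.9,-0.94,0],"delta_rot":[0,0,0],"jaw":-0.5}
    - {"delta_pos":[-0.9,-0.94,0],"delta_rot":[0,0,0],"jaw":-0.5}
    - {"delta_pos":[-0.9,-0.94,0],"delta_rot":[0,0,0],"jaw":-0.5}
    - {"delta_pos":[-0.9,-0.94,0],"delta_rot":[0,0,0],"jaw":-0.5}
    - {"delta_pos":[-0.9,-0.94,0],"delta_rot":[0,0,0],"jaw":-0.5}
    - {"delta_pos":[-0.9,-0.94,0],"delta_rot":[0,0,0],"jaw":-0.5}
    - {"delta_pos":[-0.9,-0.94,0],"delta_rot":[0,0,0],"jaw":-0.5}
    - {"delta_pos":[-0.9,-0.94,0],"delta_rot":[0,0,0],"jaw":-0.5}
    - {"delta_pos":[-0.9,-0.94,0],"delta_rot":[0,0,0],"jaw":-0.5}
    - {"delta_pos":[-0.9,-0.94,0],"delta_rot":[0,0,0],"jaw":-0.5}
    - {"delta_pos":[-0.9,-0.94,0],"delta_rot":[0,0,0],"jaw":-0.5}

```text
time: 17.75
eef_pos: [0.4962, -0.0564, 0.1705]
tool_rot: [-0.0, 0.628, 0.779, -0.0]
contact_force: [0.7, 0.2, -3.0]
width: 0.0595
grasp_force: 39.4
```

```bash
python3 - <<'E'
from go import *
rel([.4629,-.1062,.034])
E
```

```text
t 17.75 yaw_y 12.27 fs [-2.08 -2.15  6.83] tilt [-0.001 -0.    -1.   ] w 0.05953159773558987 39.399853348731995
```

Emit:
step_arm:
  deltas:
    - {"delta_pos":[-0.7,-0.72,0],"delta_rot":[0,0,0],"jaw":-0.5}
    - {"delta_pos":[-0.7,-0.72,0],"delta_rot":[0,0,0],"jaw":-0.5}
    - {"delta_pos":[-0.68,-0.71,0],"delta_rot":[0,0,0],"jaw":-0.5}
    - {"delta_pos":[0,0,0.8],"delta_rot":[0,0,0],"jaw":-0.5}
    - {"delta_pos":[0,0,0.8],"delta_rot":[0,0,0],"jaw":-0.5}
    - {"delta_pos":[0,0,0.8],"delta_rot":[0,0,0],"jaw":-0.5}
    - {"delta_pos":[0,0,0.8],"delta_rot":[0,0,0],"jaw":-0.5}
    - {"delta_pos":[0,0,0],"delta_rot":[0,0,0],"jaw":-0.5}

```text
time: 18.75
eef_pos: [0.4629, -0.1042, 0.1043]
tool_rot: [-0.002, 0.628, 0.778, -0.001]
contact_force: [-0.6, 0.9, -2.5]
width: 0.0595
grasp_force: 39.3
```

```bash
python3 - <<'E'
from go import *; from m import *
rel([.4629,-.1062,.034])
st=ctrl.read_state();ub=st['eef_pos'][2]-.0314;print('under',ub)
T=snap('top');S=snap('scene')
C=np.array([.4803,-.1863,0]);v=np.array([.9774,.2116,0]);u=np.array([-.2116,.9774,0])
h=cv2.cvtColor(S['frame'],cv2.COLOR_RGB2HSV)[130:225,165:290]
m=cv2.inRange(h,(160,80,60),(179,255,255));k,l,s,c=cv2.connectedComponentsWithStats(m);i=1+np.argmax(s[1:,4]);print('pink px',s[i],c[i]+[165,130])
p=np.argwhere(l==i)[:,::-1]+[165,130]
b=cv2.resize(S['frame'][130:220,165:285],(800,600),interpolation=cv2.INTER_CUBIC)
def mk(P,col):
    for q in proj(S,P): cv2.circle(b,tuple(((q-[165,130]+.5)*[800/120,600/90]).astype(int)),4,col,-1)
A=lambda x,y,z:C+x*v+y*u+[0,0,z]
mk([A(x,y,.022) for x in(-.037,.037) for y in(-.123,.123)],(255,0,0))
mk([A(x,y,.004) for x in(-.033,.033) for y in(.045,.119)],(255,255,0))
t=st['eef_pos']*np.array([1,1,0]);mk([t+x*v+y*u+[0,0,z+ub] for x in(-.03,.03) for y in(-.03,.03) for z in (0,.068)],(0,255,0))
cv2.imwrite('pics/crop5.png',b[:,:,::-1])
E
```

```text
t 18.75 yaw_y 12.24 fs [-0.11 -0.01  3.52] tilt [-0.005  0.001 -1.   ] w 0.059531773187855144 39.2989307641983
under 0.07291158166501277
pink px [ 67  22  26  33 313] [244.06070288 171.14696486]
```

View pics/crop5.png

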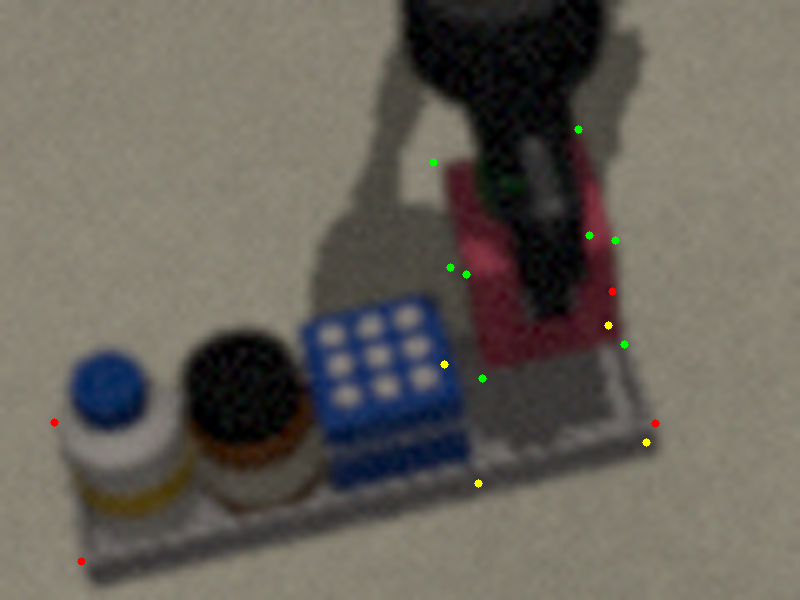

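The bottle hangs straight over the free end. My tray overlay (red) sits about 3–5 mm off in the scene view, so I refine the tray's lateral position from edge profiles before lowering.

```bash
python3 - <<'E'
from go import *; from m import *
C=np.array([.4803,-.1863,0]);v=np.array([.9774,.2116,0]);u=np.array([-.2116,.9774,0])
A=lambda x,y,z:C+x*v+y*u+[0,0,z]
def prof(s,img,f,vals,others):
    g=cv2.cvtColor(img,cv2.COLOR_BGR2GRAY).astype(np.float32);acc=0
    for o in others:
        q=proj(s,[f(a,o) for a in vals]).astype(np.float32);acc=acc+cv2.remap(g,q[:,0],q[:,1],cv2.INTER_LINEAR).ravel()
    return (acc/len(others)).round().astype(int)
s0={n:snap(n) for n in('top','scene')}
w=np.arange(-10,11,1)/1000
for n in s0:
    im=cv2.imread(f'pics/{n}1.png');s=s0[n]
    for y0 in((-.06,-.02),(.104,.117)):
      for e in(-.037,.037):
        print(n,'x edge',e,y0,prof(s,im,lambda a,o:A(a,o,.022),e+w,np.linspace(*y0,9)).tolist())
    for e in(-.123,.123): print(n,'y edge',e,prof(s,im,lambda a,o:A(o,a,.022),e+w,np.linspace(-.025,.025,9)).tolist())
t=ctrl.read_state()['eef_pos'];ub=t[2]-.0314;t[2]=ub;S=s0['scene']
im=S['frame'][:,:,::-1].copy()
r=im[:,:,2].astype(int)-im[:,:,1]
im2=np.repeat(np.clip(r*3,0,255).astype(np.uint8)[:,:,None],3,2)
B=lambda x,y,z:t+x*v+y*u+[0,0,z]
for e in(-.03,.03): print('pink y side',e,prof(S,im2,lambda a,o:B(.03,a,o),e+w,np.linspace(.015,.03,8)).tolist())
print('pink bottom',prof(S,im2,lambda a,o:B(.03,o,a),w,np.linspace(-.025,-.018,4)).tolist(),prof(S,im2,lambda a,o:B(.03,o,a),w,np.linspace(.018,.025,4)).tolist())
E
```

```text
top x edge -0.037 (-0.06, -0.02) [136, 137, 138, 136, 130, 119, 106, 90, 74, 64, 65, 77, 90, 98, 104, 109, 111, 111, 111, 113, 115]
top x edge 0.037 (-0.06, -0.02) [103, 95, 83, 71, 58, 50, 54, 70, 88, 101, 109, 117, 124, 128, 131, 133, 134, 135, 134, 134, 134]
top x edge -0.037 (0.104, 0.117) [131, 133, 135, 130, 122, 113, 101, 88, 74, 68, 65, 66, 79, 93, 104, 111, 117, 122, 122, 123, 121]
top x edge 0.037 (0.104, 0.117) [111, 108, 95, 82, 69, 59, 50, 52, 73, 93, 108, 117, 126, 131, 132, 132, 132, 131, 130, 130, 130]
top y edge -0.123 [135, 135, 134, 135, 135, 134, 130, 126, 123, 119, 110, 99, 88, 79, 69, 65, 68, 75, 79, 81, 82]
top y edge 0.123 [125, 125, 122, 115, 108, 106, 102, 90, 75, 77, 93, 114, 126, 130, 131, 132, 131, 131, 131, 131, 132]
scene x edge -0.037 (-0.06, -0.02) [126, 126, 126, 125, 124, 123, 122, 121, 119, 116, 113, 109, 104, 98, 91, 85, 78, 72, 67, 63, 60]
scene x edge 0.037 (-0.06, -0.02) [95, 96, 96, 96, 96, 96, 96, 96, 95, 92, 87, 81, 76, 70, 66, 62, 59, 57, 57, 58, 60]
scene x edge -0.037 (0.104, 0.117) [88, 88, 87, 86, 85, 84, 84, 82, 81, 80, 78, 77, 75, 73, 71, 69, 67, 64, 61, 57, 53]
scene x edge 0.037 (0.104, 0.117) [85, 85, 86, 87, 87, 87, 88, 90, 90, 88, 85, 81, 77, 72, 68, 64, 61, 59, 58, 58, 60]
scene y edge -0.123 [126, 126, 126, 126, 125, 125, 124, 123, 120, 116, 110, 104, 97, 91, 86, 82, 81, 82, 86, 90, 91]
scene y edge 0.123 [86, 85, 80, 76, 73, 73, 76, 82, 89, 97, 104, 110, 115, 118, 120, 122, 122, 122, 123, 123, 123]
pink y side -0.03 [0, 1, 2, 5, 9, 13, 14, 17, 22, 37, 56, 79, 100, 117, 128, 134, 139, 138, 135, 133, 132]
pink y side 0.03 [132, 131, 134, 138, 142, 142, 138, 118, 94, 72, 53, 35, 23, 19, 15, 13, 12, 12, 13, 14, 14]
pink bottom [10, 10, 10, 10, 9, 9, 10, 12, 14, 19, 26, 34, 43, 53, 64, 77, 90, 101, 111, 119, 124] [13, 15, 16, 16, 15, 14, 14, 15, 20, 24, 31, 40, 50, 61, 73, 86, 98, 107, 116, 122, 126]
```

The y agreement is within 1 mm, and the tray sits about 1–2 mm further in +x than I assumed. I correct by 2 mm, then lower gently and watch the force.

Emit:
step_arm:
  deltas:
    - {"delta_pos":[-0.08,0.1,0],"delta_rot":[0,0,0],"jaw":-0.5}
    - {"delta_pos":[0,0,0.5],"delta_rot":[0,0,0],"jaw":-0.5}
    - {"delta_pos":[0,0,0.5],"delta_rot":[0,0,0],"jaw":-0.5}
    - {"delta_pos":[0,0,0.5],"delta_rot":[0,0,0],"jaw":-0.5}
    - {"delta_pos":[0,0,0.4],"delta_rot":[0,0,0],"jaw":-0.5}
    - {"delta_pos":[0,0,0.2],"delta_rot":[0,0,0],"jaw":-0.5}
    - {"delta_pos":[0,0,0],"delta_rot":[0,0,0],"jaw":-0.5}

```text
time: 19.82
eef_pos: [0.4665, -0.1061, 0.0641]
tool_rot: [-0.0, 0.628, 0.778, -0.0]
contact_force: [-0.6, -0.4, -2.8]
width: 0.0598
grasp_force: 39.4
```

Emit:
step_arm:
  deltas:
    - {"delta_pos":[0,0,0.15],"delta_rot":[0,0,0],"jaw":-0.5}
    - {"delta_pos":[0,0,0.15],"delta_rot":[0,0,0],"jaw":-0.5}
    - {"delta_pos":[0,0,0.1],"delta_rot":[0,0,0],"jaw":-0.5}
    - {"delta_pos":[0,0,0.1],"delta_rot":[0,0,0],"jaw":-0.5}
    - {"delta_pos":[0,0,0],"delta_rot":[0,0,0],"jaw":-0.5}

```text
time: 20.45
eef_pos: [0.4667, -0.1061, 0.0543]
tool_rot: [-0.0, 0.628, 0.778, -0.0]
contact_force: [-0.4, -0.2, -2.9]
width: 0.0594
grasp_force: 39.4
```

Emit:
step_arm:
  deltas:
    - {"delta_pos":[0,-0.05,0],"delta_rot":[0,0,0],"jaw":-0.5}
    - {"delta_pos":[0,0,0.1],"delta_rot":[0,0,0],"jaw":-0.5}
    - {"delta_pos":[0,0,0.1],"delta_rot":[0,0,0],"jaw":-0.5}
    - {"delta_pos":[0,0,0],"delta_rot":[0,0,0],"jaw":-0.5}

```text
time: 20.95
eef_pos: [0.4656, -0.1063, 0.0502]
tool_rot: [-0.0, 0.628, 0.778, -0.0]
contact_force: [-0.1, -0.3, -2.2]
width: 0.0595
grasp_force: 39.4
```

Emit:
step_arm:
  deltas:
    - {"delta_pos":[0,0,0.1],"delta_rot":[0,0,0],"jaw":-0.5}
    - {"delta_pos":[0,0,0.1],"delta_rot":[0,0,0],"jaw":-0.5}
    - {"delta_pos":[0,0,0],"delta_rot":[0,0,0],"jaw":-0.5}

```text
time: 21.32
eef_pos: [0.4656, -0.1063, 0.0462]
tool_rot: [-0.0, 0.628, 0.778, -0.0]
contact_force: [0.6, -0.1, -3.2]
width: 0.0595
grasp_force: 39.4
```

Emit:
step_arm:
  deltas:
    - {"delta_pos":[0,0,0.1],"delta_rot":[0,0,0],"jaw":-0.5}
    - {"delta_pos":[0,0,0.1],"delta_rot":[0,0,0],"jaw":-0.5}
    - {"delta_pos":[0,0,0],"delta_rot":[0,0,0],"jaw":-0.5}

```text
time: 21.7
eef_pos: [0.4656, -0.1063, 0.0422]
tool_rot: [-0.0, 0.628, 0.778, -0.0]
contact_force: [-0.1, 0.2, -3.2]
width: 0.0596
grasp_force: 39.4
```

It is inside with no contact. Floor contact is expected at TCP ≈0.035.

Emit:
step_arm:
  deltas:
    - {"delta_pos":[0,0,0.1],"delta_rot":[0,0,0],"jaw":-0.5}
    - {"delta_pos":[0,0,0.1],"delta_rot":[0,0,0],"jaw":-0.5}
    - {"delta_pos":[0,0,0.1],"delta_rot":[0,0,0],"jaw":-0.5}
    - {"delta_pos":[0,0,0.04],"delta_rot":[0,0,0],"jaw":-0.5}
    - {"delta_pos":[0,0,0],"delta_rot":[0,0,0],"jaw":-0.5}

```text
time: 22.32
eef_pos: [0.4657, -0.1063, 0.0356]
tool_rot: [-0.0, 0.628, 0.778, -0.0]
contact_force: [1.6, -0.2, -2.0]
width: 0.0596
grasp_force: 39.4
```

Emit:
step_arm:
  deltas:
    - {"delta_pos":[0,0,0.05],"delta_rot":[0,0,0],"jaw":-0.5}
    - {"delta_pos":[0,0,0],"delta_rot":[0,0,0],"jaw":-0.5}

```text
time: 22.58
eef_pos: [0.4659, -0.1064, 0.0353]
tool_rot: [-0.0, 0.628, 0.778, -0.0]
contact_force: [-2.5, 0.2, 4.4]
width: 0.0595
grasp_force: 39.9
```

It is on the floor (upward force). I release and rise.

Emit:
step_arm:
  deltas:
    - {"delta_pos":[0,0,0],"delta_rot":[0,0,0],"jaw":0.5}
    - {"delta_pos":[0,0,0],"delta_rot":[0,0,0],"jaw":0.7}
    - {"delta_pos":[0,0,0],"delta_rot":[0,0,0],"jaw":1}
    - {"delta_pos":[0,0,0],"delta_rot":[0,0,0],"jaw":1}
    - {"delta_pos":[0,0,-0.3],"delta_rot":[0,0,0],"jaw":1}
    - {"delta_pos":[0,0,-0.6],"delta_rot":[0,0,0],"jaw":1}
    - {"delta_pos":[0,0,-1],"delta_rot":[0,0,0],"jaw":1}
    - {"delta_pos":[0,0,-1],"delta_rot":[0,0,0],"jaw":1}
    - {"delta_pos":[0,0,-1],"delta_rot":[0,0,0],"jaw":1}
    - {"delta_pos":[0,0,-1],"delta_rot":[0,0,0],"jaw":1}
    - {"delta_pos":[0,0,-1],"delta_rot":[0,0,0],"jaw":1}
    - {"delta_pos":[0,0,-1],"delta_rot":[0,0,0],"jaw":1}

```text
time: 24.08
eef_pos: [0.466, -0.1064, 0.1744]
tool_rot: [0.001, 0.628, 0.778, 0.0]
contact_force: [-0.2, -0.7, 0.2]
width: 0.0856
grasp_force: 0.0
```

```bash
python3 - <<'E'
from h import *
S=snap('scene')
cv2.imwrite('pics/crop6.png',cv2.resize(S['frame'][130:220,165:285],(800,600),interpolation=cv2.INTER_CUBIC)[:,:,::-1])
E
```

```text
(no output)
```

View pics/crop6.png

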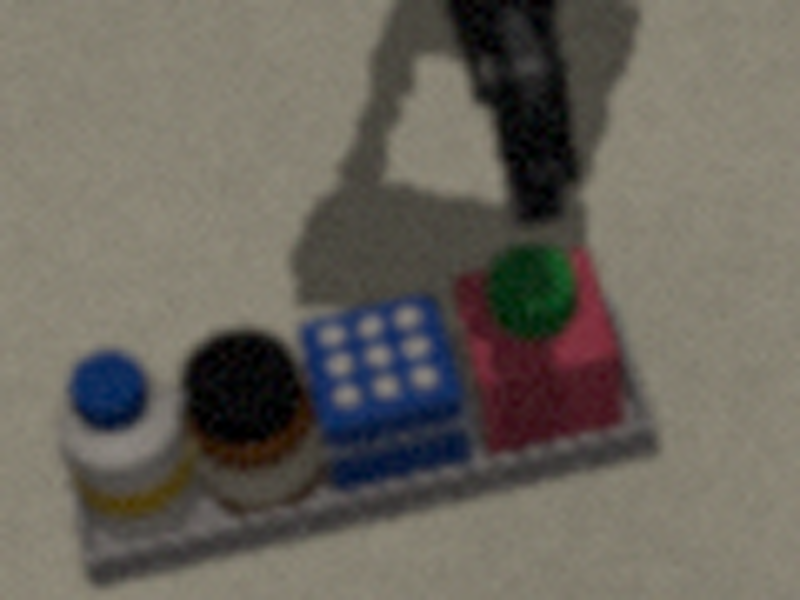

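All four stand upright in the tray: white bottle (110,440), jar (245,420), box (385,390), pink (540,350). The gripper is clear, so I hand in.

```bash
python3 -c "
from station import ctrl
print(ctrl.job_done())"
```

```text
the job is handed in; nothing more can be done
None
```

I pushed the three things together towards one end of their tray and set the pink bottle down into the free end; the final picture shows all four upright in the tray with the gripper clear, and I handed the job in at about 24 s (the hand-in returned no verdict).

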